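# Fit the cover on the slide incubation chamber and latch it

## Robot

A 6-joint arm with a two-finger parallel gripper is mounted at the origin on a cart in front of the work surface, level with it; the furniture and walls round the work are solid. World frame = base frame: x ahead of the robot, y to its left, z up, the work surface at z = 0. Lengths are in m, angles in rad, forces in N, time in s.
With the tool pointing down it reaches from about 0.325 to 1 m from the base axis. Payload 5.1 kg.
Tool frame: the origin (TCP) lies between the finger pads; the fingertips stand bot.tcp_to_tips ahead of it and the grasp point (between the pads) lies 11 mm behind it (bot.tcp_to_tips is the distance from the TCP to the fingertips, in m); z points along the fingers, y is the direction in which the jaws open and shut (so a half turn about z gives the same grasp; the last joint's range is limited). The gripper opens to 85 mm and grips with 20 to 120 N. Pads are 22 mm wide; open, the fingers measure 114 mm over their backs; the gripper's body (76 mm by 85 mm) begins 54 mm behind the grasp point. The pads swing forward as they close: fully open they stand 13 mm farther back than shut.
Start: joints at [-1.314, 0.124, 1.65, -0, 1.367, -0.083], TCP at [0.217, -0.613, 0.239] pointing down, gripper open.
Joint ranges: [-2.61, 2.61], [-1.02, 2.33], [0.03, 2.71], [-1.35, 4.49], [0.32, 2.68], [-2.91, 2.91]. Speed limits (rad/s): [2.57, 2.57, 3.14, 3.14, 3.14, 3.14].

## Interface

Orientations are given as [roll, pitch, yaw] about the fixed x, y, z axes, in that order (R = Rz(yaw) Ry(pitch) Rx(roll)).
In Python, from cell import bot gives the robot as it stands. The module is installed in compiled form; this text tells all that it offers.
- The arm moves only by the shell command python3 -m pendant 'ROWS' [FORCE]. ROWS is JSON, a list of rows, each a list of 7 numbers: the shift along the tool's x, y, z in cm, then the turn, a rotation vector about the tool's x, y, z in degrees, then the finger opening in cm, from 0 to 8.54. In form: [[x, y, z, ax, ay, az, gripper], ...]. A call has 1 to 8 rows; each row is the pose to reach, as a shift and turn from the pose commanded when the call began, along the tool's axes at that moment; what a row does not reach only later rows make up. A row lasts 1/12 s, in which the tool goes at most 41.7 mm and 7.16 degrees, less where a joint would pass 70% of its speed; a pose out of reach is approached as far as the arm can. A call with a gripper value outside its range is refused whole. The fingers move at their own pace and stop on an object; FORCE is the grip in N (left out, the last holds). Time passes only in rows, so rows that repeat a pose let the fingers close. It gives the time, the measured TCP pose, the force and the opening at its end, in the units of the state.
- bot.state(): the state, without advancing time (a new reading comes with each control period).
- bot.read_camera(name): name is "scene" or "top"; returns a dict with "pixels" (400x640x3 uint8, red, green, blue), "camera_matrix" (3x3 intrinsics, pixels), "T" (4x4, takes a point from camera to world coordinates). Camera axes: x right, y down, z forward; pixel columns grow to the right and rows downward; lengths in m; the calibration is good to about 2 mm. A picture is of the moment at which its call begins. There is no depth.
- bot.hand_in(): hands the job in, once; it reports no verdict.
The state is a dict: "time_s": time; "joint_pos": joint angles; "qd": joint speeds; "joint_efforts": joint torques, N m; "tool_pos": TCP position; "tool_rot": TCP orientation; "force": force on the tool from outside, world axes, zero at the start; "torque": the same for the moment, N m; "grip_width": finger opening in m.
Only numpy, scipy, OpenCV 4.12 (cv2) and the standard library are available. Lean on these libraries where they do the work, as an engineer would, in place of code of your own. Each camera call takes 0.05 s, during which the arm holds its last target.

## Task

Close the slide incubation chamber: pick up the green cover plate by its black handle and lower it over the two dowel pins of the grey chamber base until it lies fully flush on the base, without letting go of it while it is still above the pins. Then push both red-knobbed latches clockwise (seen from above) all the way to their stops, square across the cover. Leave the pots, timer, tape and small box where they stand.

Things in the scene. Friction and masses are not known exactly. Their poses are not given: they have to be found in the camera images.
- cover_handle (a point): Loose green metal cover plate, 64 (x) x 140 (y) x 10 mm, about 0.35 kg, with a black bridge handle on top. This point: centre of the handle's top bar, over the plate's middle, 42 mm above the plate's underside, 32 mm above its upper face. The bar is 14 mm wide (x), 60 long (y), 14 high, on two posts at y = +-22 mm. Axes: x across the plate, y along plate and bar, z up.
- cover: The same cover plate; origin at the centre of its underside, same axes. Two 14 mm through holes at (x, y) = (+18, +52) and (-18, -52) mm, so it fits the pins either way round (also after half a turn).
- seat (a point): Grey chamber base, fixed, 116 (x) x 180 (y) x 24 mm. This point: centre of its flat upper face, 24 mm above the cart. The seated cover lies on it, middle over middle, y axes parallel (either way round). Axes: x across, y along, z up. Two 12 mm steel dowel pins with tapered noses at (+18, +52) and (-18, -52) mm, 20 mm tall: 12 straight, 8 nose.
- latch_far (a joint): Angle (rad) of the swing latch with pivot at (x, y) = (+46, -45) mm in seat's axes. 0: at its stop, square across the cover, arm along seat's -x. Positive is open, counter-clockwise from above; at 1.57 the arm points along seat's -y. Range 0 to 2.2, starts open (1.5 to 1.9), about 1 N at the knob moves it, stays where left.
- latch_near (a joint): The same for the other latch, turned half a turn: pivot at (-46, +45) mm in seat's axes. 0: at its stop, square across the cover, arm along seat's +x; positive is open, counter-clockwise from above; at 1.57 the arm points along seat's +y. Starts open (1.5 to 1.9).
- latch_far_knob (a point): Middle of the upright red knob (14 mm diameter, 28 mm tall, from 18 to 46 mm above the seat) at the end of latch_far, 44 mm from its pivot. The flat steel latch arm is 13 mm wide and 6 mm thick, its underside 12 mm above the seat, 2 mm above a seated cover.
- latch_near_knob (a point): The same for latch_near: middle of its upright red knob, 44 mm from its pivot, 32 mm above the seat.
- microscope: Large fixed microscope to the right of the work, in the middle of the cart, about 490 mm (x) x 265 mm (y) x 440 mm tall: an obstacle between the right and left halves of the cart. Origin under it on the cart top.
- pot_a_mid (a point): Bystander, to be left alone: yellow-capped specimen pot, 50 mm wide, 55 mm tall; this point is its middle, half-way up.
- bench_timer_mid (a point): Bystander, to be left alone: white bench timer with three keys, 62x64x19 mm; this point is its middle, half-way up.
- tape_roll_mid (a point): Bystander, to be left alone: roll of blue tape lying flat, 58x64x20 mm; this point is its middle, half-way up.
- cover_box_a_mid (a point): Bystander, to be left alone: small blue box with a clear lid, 34x34x17 mm; this point is its middle, half-way up.

How it is judged:
On the way:
1. the cover lies fully down on both pins while both latches are still open (horizontal distance between cover_handle and seat below 0.004 m and z of cover_handle in the frame of seat between 0.039 and 0.0445 m and angle between cover_handle's own z axis and vertical below 0.04 rad and angle between the y axis of cover_handle and the y axis of seat, either way round below 0.05 rad and value of joint each of latch_far, latch_near above 0.9 rad), for 0.2 s.
At the end, for the whole second after the job is handed in: The cover lies on the base on both pins: its middle within 4 mm of the seat's, its underside within about 2.5 mm of the seat, level within 0.04 rad and aligned within 0.05 rad; both latches are within 0.15 rad of their stops across the cover (horizontal distance between cover_handle and seat below 0.004 m and z of cover_handle in the frame of seat between 0.039 and 0.0445 m and angle between cover_handle's own z axis and vertical below 0.04 rad and angle between the y axis of cover_handle and the y axis of seat, either way round below 0.05 rad and value of joint each of latch_far, latch_near below 0.15 rad); the robot touches nothing.
It fails at once if the cover is let go while it is more than 25 mm above the seat over the chamber (horizontal distance between cover_handle and seat below 0.08 m and z of cover_handle in the frame of seat above 0.067 m and contact force between the fingers and cover below 0.1 N).
It fails at once if pot a is moved more than 15 mm (distance of pot_a_mid from where it was at the start of the episode above 0.015 m).
It fails at once if bench timer is moved more than 15 mm (distance of bench_timer_mid from where it was at the start of the episode above 0.015 m).
It fails at once if tape roll is moved more than 15 mm (distance of tape_roll_mid from where it was at the start of the episode above 0.015 m).
It fails at once if cover box a is moved more than 15 mm (distance of cover_box_a_mid from where it was at the start of the episode above 0.015 m).
It also fails if it takes over 62 s, if anything falls off the work surface, if the arm or the gripper's body presses on something with over 40 N, if the wrist force passes 120 N, or if a joint passes its speed limit or range.

## Working session

There is one attempt and no reset: what is moved stays moved. The work goes in short steps, Python scripts to look and compute and a shell command to move; the robot and the scene stay as the last step left them, time stands still between calls to the robot, and variables do not carry over. Pictures are saved under pics/ and viewed, and the job is handed in when it is done.

```bash
mkdir -p pics
cat > h.py <<'E'
import numpy as np,cv2
from cell import bot
from scipy.spatial.transform import Rotation as R
def snap(n,f):
    c=bot.read_camera(n); cv2.imwrite(f,c["pixels"][:,:,::-1]); np.savez('cam_'+n+'.npz',**c); return c
def ray(c,u,v):
    d=np.linalg.inv(c["camera_matrix"])@[u,v,1]; T=np.array(c["T"]); return T[:3,3],T[:3,:3]@d
def onz(c,u,v,z):
    o,d=ray(c,u,v); return o+d*(z-o[2])/d[2]
def proj(c,p):
    T=np.array(c["T"]); q=T[:3,:3].T@(np.array(p)-T[:3,3]); q=c["camera_matrix"]@q; return q[:2]/q[2]
E
python3 - <<'E'
from h import *
print(bot.state(),bot.tcp_to_tips)
for n in("scene","top"):
    c=snap(n,f"pics/{n}0.png"); print(n,c["T"],c["camera_matrix"])
E
```

```text
{'time_s': 0.0, 'joint_pos': array([-1.31360967e+00,  1.24497615e-01,  1.65168115e+00, -1.74557611e-05,
        1.36747271e+00, -8.25737017e-02]), 'qd': array([-0.00027211,  0.00107768, -0.00171769, -0.00056281,  0.00234167,
        0.00057386]), 'joint_efforts': array([-8.35947367e-05, -4.23618901e+01, -3.65445936e+01, -8.30283443e-05,
        6.86492931e-03, -1.33025777e-07]), 'tool_pos': array([ 0.21645339, -0.61227483,  0.23805361]), 'tool_rot': array([-3.13953944e+00, -1.52780744e-04,  3.39763748e-01]), 'force': array([-1.13663322,  0.40667894,  0.42268092]), 'torque': array([-0.02058176,  0.0107936 ,  0.00626203]), 'grip_width': 0.08573905752785621} 0.008
scene [[-0.97969022  0.11014618 -0.16755563  0.74456205]
 [ 0.19888788  0.42748048 -0.8818753   1.02637017]
 [-0.02550843 -0.89728939 -0.44070519  0.46642548]
 [ 0.          0.          0.          1.        ]] [[375.93305621   0.         318.6361309 ]
 [  0.         375.93305621 199.4889534 ]
 [  0.           0.           1.        ]]
top [[-0.00777798 -0.99730371  0.07297134  0.52215616]
 [-0.9998886   0.00682695 -0.0132733   0.19998505]
 [ 0.01273934 -0.07306645 -0.99724571  1.21955839]
 [ 0.          0.          0.          1.        ]] [[447.02665412   0.         321.85162961]
 [  0.         447.02665412 197.67589192]
 [  0.           0.           1.        ]]
```

View pics/scene0.png

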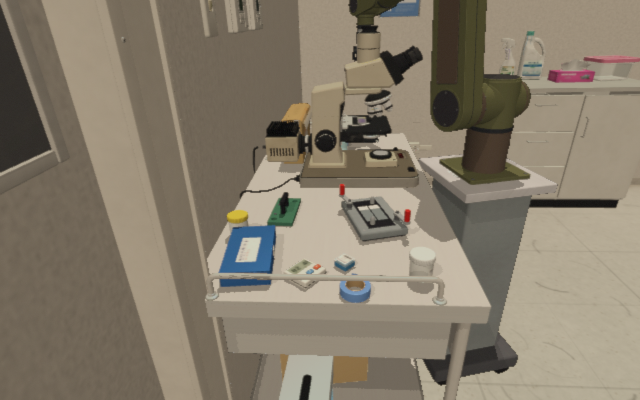

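View pics/top0.png

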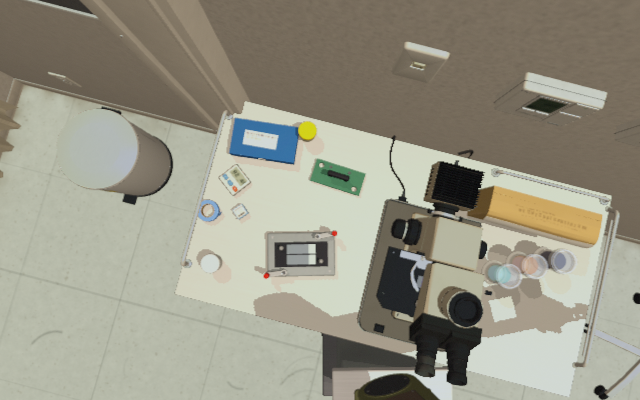

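Run:
```python
from h import *
c=dict(np.load('cam_top.npz')); im=c["pixels"][:,:,::-1]
print("origin",proj(c,[0,0,0]),"tcp",proj(c,bot.state()["tool_pos"]))
cv2.imwrite('pics/topz.png',cv2.resize(im[100:300,180:380],None,fx=3,fy=3,interpolation=cv2.INTER_CUBIC))
s=dict(np.load('cam_scene.npz'));
cv2.imwrite('pics/scz.png',cv2.resize(s["pixels"][170:310,210:450,::-1],None,fx=3.3,fy=3.3,interpolation=cv2.INTER_CUBIC))
for n,p in dict(mic_l=(362,327,0),mic_bl=(385,200,0),eye1=(425,374,.4),eye2=(457,384,.4),mic_r=(500,300,0),head=(460,308,.44),lamp=(428,190,.15),lamp2=(485,190,.15),corner=(178,294,0),).items(): print(n,onz(c,*p).round(3))
```

```text
origin [393.21215554 428.04787881] tcp [692.58627712 369.1699201 ]
mic_l [0.263 0.079 0.   ]
mic_bl [0.604 0.011 0.   ]
eye1 [0.264 0.007 0.4  ]
eye2 [ 0.246 -0.05   0.4  ]
mic_r [ 0.331 -0.296  0.   ]
head [ 0.387 -0.047  0.44 ]
lamp [ 0.617 -0.07   0.15 ]
lamp2 [ 0.616 -0.208  0.15 ]
corner [0.355 0.572 0.   ]
```

View pics/topz.png

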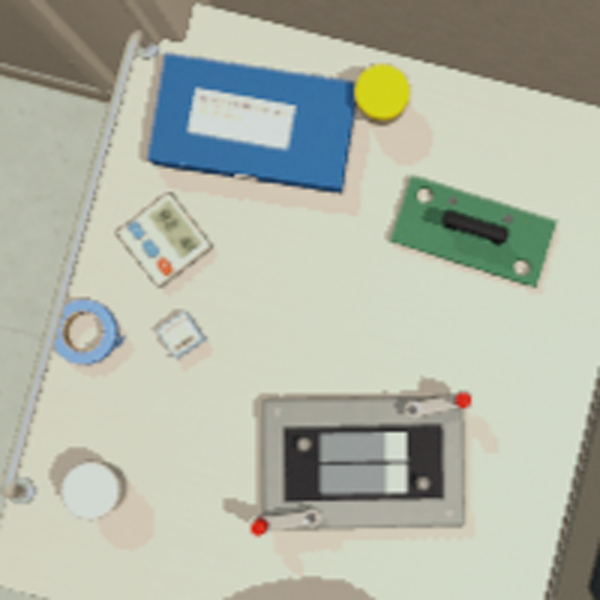

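View pics/scz.png

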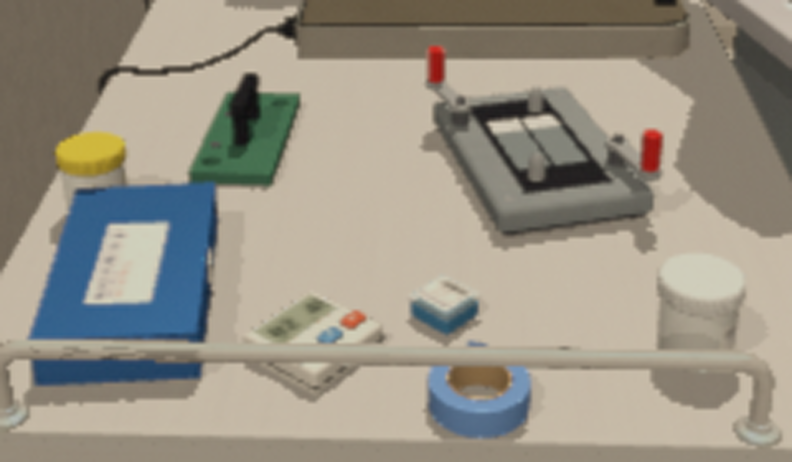

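```bash
cat > meas.py <<'E'
from h import *
c=dict(np.load('cam_top.npz')); s=dict(np.load('cam_scene.npz'))
def hsv(c): return cv2.cvtColor(c["pixels"],cv2.COLOR_RGB2HSV)
def big(m,n=1):
    k=sorted(cv2.findContours(m,cv2.RETR_EXTERNAL,cv2.CHAIN_APPROX_NONE)[0],key=cv2.contourArea)[::-1]; return k[:n]
def tri(a,b):
    o1,d1=ray(c,*a);o2,d2=ray(s,*b); A=np.stack([d1,-d2],1); t=np.linalg.lstsq(A,o2-o1,rcond=None)[0]
    p,q=o1+d1*t[0],o2+d2*t[1]; return ((p+q)/2).round(4),np.linalg.norm(p-q).round(4)
def roi(m,x0,x1,y0,y1):
    z=np.zeros_like(m); z[y0:y1,x0:x1]=m[y0:y1,x0:x1]; return z
def edges(z,pts):
    return np.array([onz(c,u,v,z)[:2] for u,v in pts])
def rect(P):
    r=cv2.minAreaRect((P*1000).astype(np.float32)); return r
E
python3 - <<'E'
from meas import *
H=hsv(c)
g=roi(cv2.inRange(H,(60,60,30),(90,255,255)),300,380,150,205)
k=big(g)[0][:,0]; r=rect(edges(.010,k)); print("cover rect@10mm",r)
blk=roi(cv2.inRange(H,(0,0,0),(180,255,50)),318,355,165,185)
ys,xs=np.nonzero(blk); print(len(xs),"handle top c",xs.mean(),ys.mean(), onz(c,xs.mean(),ys.mean(),.040))
print('handle rect',rect(edges(.042,big(blk)[0][:,0])))
H2=hsv(s)
bs=roi(cv2.inRange(H2,(0,0,0),(180,255,50)),270,295,185,220); ys,xs=np.nonzero(bs); print("scene handle",len(xs),xs.min(),xs.max(),ys.min(),ys.max())
# holes
V=c["pixels"].astype(int)
for (u,v) in((180+424/3,100+195/3),(180+521/3,100+267/3)): print("hole",u,v,onz(c,u,v,.010).round(4))
for (u,v) in((180+304/3,100+444/3),(180+423/3,100+484/3)): print("pin",u,v,onz(c,u,v,.040).round(4))
# base
def reds(c,H): 
    m=cv2.inRange(H,(0,150,120),(6,255,255))|cv2.inRange(H,(174,150,120),(180,255,255)); return m
rt=[cv2.minEnclosingCircle(k) for k in big(reds(c,H),4)]; rs=[cv2.boundingRect(k) for k in big(reds(s,H2),4)]
print(rt);print(rs)
for q in rt: print(onz(c,*q[0],.070).round(4))
E
```

```text
cover rect@10mm ((667.4530639648438, 140.80621337890625), (137.0775146484375, 62.48316955566406), 71.86299133300781)
85 handle top c 337.36470588235295 175.31764705882352 [0.66774623 0.14260313 0.04      ]
handle rect ((666.7487182617188, 141.5146484375), (55.3780403137207, 12.765532493591309), 72.42453002929688)
scene handle 120 280 288 193 213
hole 321.33333333333337 165.0 [0.7    0.1846 0.01  ]
hole 353.66666666666663 189.0 [0.6337 0.0972 0.01  ]
pin 281.3333333333333 248.0 [0.4769 0.2915 0.04  ]
pin 321.0 261.33333333333337 [0.4413 0.1878 0.04  ]
[((334.0, 233.0), 2.2361679077148438), ((265.78570556640625, 275.21429443359375), 2.5254931449890137)]
[(405, 210, 5, 12), (340, 184, 4, 11)]
[0.5152 0.1542 0.07  ]
[0.4096 0.3288 0.07  ]
```

Run:
```python
from meas import *
G=cv2.cvtColor(c["pixels"],cv2.COLOR_RGB2GRAY)
def blob(c,u,v,r,thr_sign,G):
    p=G[v-r:v+r+1,u-r:u+r+1]; print(p); 
for u,v in((281,248),(321,261)): blob(c,u,v,4,1,G)
S=c["pixels"][:,:,1].astype(int)-c["pixels"][:,:,0]
for u,v in((321,165),(353,189)): print((S[v-4:v+5,u-4:u+5]))
m=cv2.inRange(hsv(c),(0,0,95),(180,40,185))
m=roi(m,258,345,225,285); 
cv2.imwrite('pics/m.png',cv2.resize(m[215:295,250:350],None,fx=6,fy=6,interpolation=0))
Gs=cv2.cvtColor(s["pixels"],cv2.COLOR_RGB2GRAY)
cv2.imwrite('pics/sz2.png',cv2.resize(s["pixels"][185:240,335:415,::-1],None,fx=9,fy=9,interpolation=0))
```

```text
[[ 51  49  49  50  50  48  51  48  49]
 [ 42  37  37  54  54  49  49  51  48]
 [ 41  34  69 108 123 103  64  50  48]
 [ 42  45 101 155 157 137  95  54  49]
 [ 40  44 108 156 160 144  97  51  48]
 [ 47  47  88 133 147 116  67  46  46]
 [ 48  48  57  71  79  64  47  47  48]
 [ 50  48  48  49  45  43  44  44  46]
 [ 51  48  49  47  47  46  45  46  47]]
[[ 43  47  54  52  51  53  53  53  53]
 [ 33  37  48  55  54  55  53  53  54]
 [ 32  38  85 110 121  89  56  53  55]
 [ 34  62 106 148 152 123  75  54  53]
 [ 40  56 111 165 168 134  82  52  52]
 [ 51  54 104 136 152 114  60  50  54]
 [ 53  55  65  75  83  66  50  50  53]
 [ 54  53  54  53  52  49  51  49  52]
 [ 53  52  54  52  51  50  51  53  54]]
[[ 52  53  54  53  53  53  50  48  39]
 [ 53  54  53  45  31  38  48  53  53]
 [ 53  53  20  -6  -9  -5  16  45  54]
 [ 55  50  -3  -9 -10  -9  -1  35  51]
 [ 53  50  -5 -10   0  -2  -5  25  52]
 [ 54  52  13   4   5   0   2  33  53]
 [ 53  55  44  28  20  22  37  50  54]
 [ 53  53  53  51  49  51  53  53  53]
 [ 54  54  53  53  52  48  42  42  43]]
[[ 50  50  49  49  53  53  54  54  53]
 [ 50  50  50  46  34  31  44  52  54]
 [ 50  50  36  -1  -8  -7   3  36  52]
 [ 50  50   9  -5  -8  -9  -8  13  50]
 [ 51  50  16  -5  -8  -9 -11   6  51]
 [ 53  53  33  -3  -8  -9  -6  20  52]
 [ 55  55  52  25  13  12  22  46  54]
 [ 50  53  54  51  50  46  50  54  54]
 [ -3  10  34  45  50  53  53  54  54]]
```

View pics/m.png

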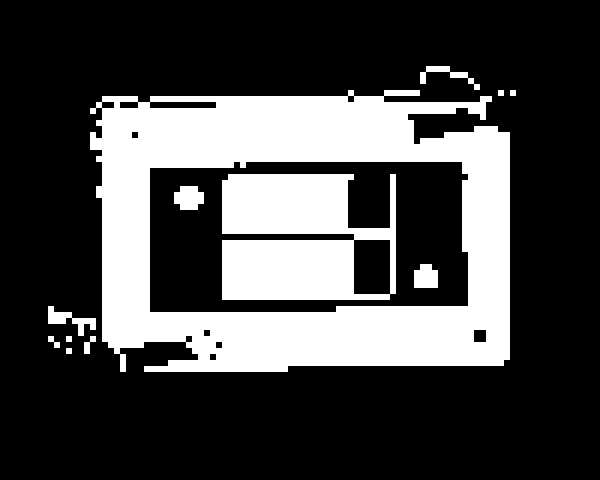

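View pics/sz2.png

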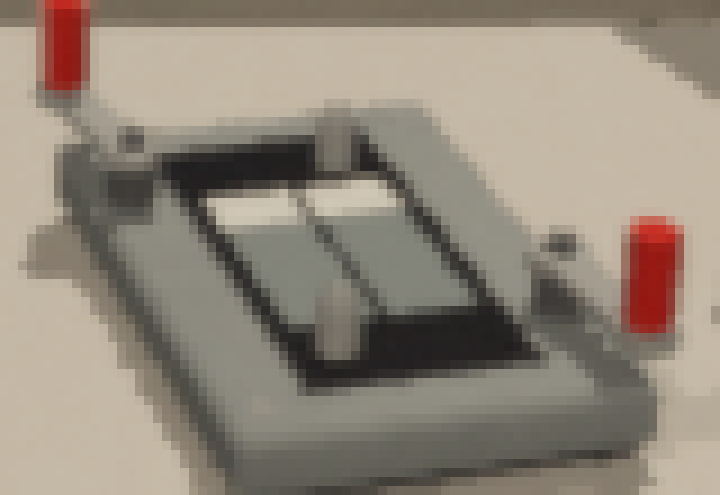

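Run:
```python
from meas import *
G=cv2.cvtColor(c["pixels"],cv2.COLOR_RGB2GRAY).astype(float)
S=(c["pixels"][:,:,1].astype(float)-c["pixels"][:,:,0])
def cen(W,u,v,r=3):
    y,x=np.mgrid[v-r:v+r+1,u-r:u+r+1]; w=W[v-r:v+r+1,u-r:u+r+1].clip(0); return (x*w).sum()/w.sum(),(y*w).sum()/w.sum()
P=[onz(c,*cen((G-62),u,v),.037)[:2] for u,v in((281,248),(321,261))]
Q=[onz(c,*cen((45-S),u,v),.008)[:2] for u,v in((321,165),(353,189))]
for n,(a,b) in(("pins",P),("holes",Q)):
    d=a-b; print(n,a.round(4),b.round(4),"mid",((a+b)/2).round(4),"len",np.linalg.norm(d).round(4),"yaw",np.degrees(np.arctan2(d[1],d[0]))-np.degrees(np.arctan2(52,18)))
# scene view pins: bottoms/tops
for nm,t,b in(("pin",(335+335/9-.5,185+110/9-.5),None),("pin2",(335+338/9-.5,185+280/9-.5),None)):
    print(nm,"scene top at z.044",onz(s,*t,.044).round(4))
H2=hsv(s); m=cv2.inRange(H2,(0,150,100),(6,255,255))|cv2.inRange(H2,(174,150,100),(180,255,255))
kn=[k[:,0].mean(0) for k in big(m,2)]; print(kn)
print(tri((334,233),kn[1]),tri((265.8,275.2),kn[0]))
# recess outline
d=roi(cv2.inRange(c["pixels"],(0,0,0),(80,80,80)),265,335,237,272); pts=np.argwhere(d)[:,::-1]; r=rect(edges(.022,pts)); print("recess",r)
```

```text
pins [0.4776 0.293 ] [0.4427 0.1886] mid [0.4602 0.2408] len 0.11 yaw 0.55174007750621
holes [0.7014 0.185 ] [0.6347 0.0973] mid [0.668  0.1412] len 0.1102 yaw -18.13821372494934
pin scene top at z.044 [0.4486 0.1993 0.044 ]
pin2 scene top at z.044 [0.4803 0.2956 0.044 ]
[array([406.96428571, 215.5       ]), array([341.5, 189. ])]
(array([0.5158, 0.1534, 0.0532]), np.float64(0.0015)) (array([0.4088, 0.3303, 0.0532]), np.float64(0.0016))
recess ((460.01007080078125, 242.07733154296875), (135.84059143066406, 63.425270080566406), 89.5355453491211)
```

```bash
cat > go.py <<'E'
import sys
from h import *
# go.py x y z yawdeg : shift/turn in tool axes from present pose
st=bot.state(); Rc=R.from_euler('xyz',st["tool_rot"]); a=list(map(float,sys.argv[1:5]))
Rt=R.from_euler('xyz',[np.pi,0,np.radians(a[3])])
print("t",st["time_s"],"pos",st["tool_pos"].round(4),"rpy",np.degrees(st["tool_rot"]).round(2),"w",st["grip_width"].round(4),"F",st["force"].round(1))
print("shift cm",(Rc.inv().apply(np.array(a[:3])-st["tool_pos"])*100).round(2),"rotvec",np.degrees((Rc.inv()*Rt).as_rotvec()).round(2))
E
python3 go.py 0.30 -.45 .6 19.5; python3 go.py 0.5 0 .6 45
```

```text
Traceback (most recent call last):
  File "go.py", line 6, in <module>
    print("t",st["time_s"],"pos",st["tool_pos"].round(4),"rpy",np.degrees(st["tool_rot"]).round(2),"w",st["grip_width"].round(4),"F",st["force"].round(1))
                                                                                                       ^^^^^^^^^^^^^^^^^^^^^^
AttributeError: 'float' object has no attribute 'round'
Traceback (most recent call last):
  File "go.py", line 6, in <module>
    print("t",st["time_s"],"pos",st["tool_pos"].round(4),"rpy",np.degrees(st["tool_rot"]).round(2),"w",st["grip_width"].round(4),"F",st["force"].round(1))
                                                                                                       ^^^^^^^^^^^^^^^^^^^^^^
AttributeError: 'float' object has no attribute 'round'
```

```bash
sed -i 's/st\["grip_width"\].round(4)/round(st["grip_width"],4)/' go.py
python3 go.py 0.30 -.45 .6 19.5; python3 go.py 0.5 0 .6 45
```

```text
t 0.1 pos [ 0.2165 -0.6123  0.2382] rpy [-1.7989e+02 -1.0000e-02  1.9470e+01] w 0.0856 F [ 0.  -0.1  0.3]
shift cm [ 13.29 -12.59 -36.16] rotvec [-0.11 -0.01 -0.03]
t 0.1 pos [ 0.2165 -0.6123  0.2382] rpy [-1.7989e+02 -1.0000e-02  1.9470e+01] w 0.0856 F [ 0.  -0.1  0.3]
shift cm [ 47.15 -48.35 -36.08] rotvec [ -0.1   -0.03 -25.53]
```

```bash
python3 -m pendant '[[2,-2,-20,0,0,0,8.5],[4,-4,-36,0,0,0,8.5],[6,-6,-36,0,0,0,8.5],[6,-6,-36,0,0,0,8.5],[6,-6,-36,0,0,0,8.5],[6,-6,-36,0,0,0,8.5],[6,-6,-36,0,0,0,8.5],[13,-12.5,-36,0,0,0,8.5]]'; python3 go.py 0.3 -.45 .6 19.5;python3 go.py 0.5 0 .6 45
```

```text
time_s: 0.77
tool_pos: [0.2595, -0.5246, 0.5498]
tool_rot: [3.137, 0.001, 0.336]
force: [0.3, 0.4, -0.3]
grip_width: 0.085
t 0.7667 pos [ 0.2595 -0.5246  0.5498] rpy [1.7976e+02 6.0000e-02 1.9270e+01] w 0.085 F [ 0.3  0.4 -0.3]
shift cm [ 6.28 -5.68 -5.05] rotvec [ 0.24  0.06 -0.23]
t 0.7667 pos [ 0.2595 -0.5246  0.5498] rpy [1.7976e+02 6.0000e-02 1.9270e+01] w 0.085 F [ 0.3  0.4 -0.3]
shift cm [ 40.01 -41.56  -5.23] rotvec [  0.22   0.11 -25.73]
```

```bash
python3 -m pendant '[[4,-4,-5,0,0,-5,8.5],[40,-41.5,-5,0,0,-26,8.5],[40,-41.5,-5,0,0,-26,8.5],[40,-41.5,-5,0,0,-26,8.5],[40,-41.5,-5,0,0,-26,8.5],[40,-41.5,-5,0,0,-26,8.5],[40,-41.5,-5,0,0,-26,8.5],[40,-41.5,-5,0,0,-26,8.5]]'; python3 go.py 0.57 0.13 .55 71.9; python3 go.py 0.668 0.141 .2 71.9
```

```text
time_s: 1.43
tool_pos: [0.3947, -0.2278, 0.5855]
tool_rot: [-3.141, -0.0, 0.793]
force: [1.2, 0.1, -0.1]
grip_width: 0.0851
t 1.4333 pos [ 0.3947 -0.2278  0.5855] rpy [-179.99   -0.     45.44] w 0.0851 F [ 1.2  0.1 -0.1]
shift cm [ 37.79 -12.61   3.56] rotvec [-1.000e-02 -1.000e-02 -2.646e+01]
t 1.4333 pos [ 0.3947 -0.2278  0.5855] rpy [-179.99   -0.     45.44] w 0.0851 F [ 1.2  0.1 -0.1]
shift cm [45.45 -6.39 38.56] rotvec [-1.000e-02 -1.000e-02 -2.646e+01]
```

```bash
python3 -m pendant '[[38,-12.5,0,0,0,-26.5,8.5],[38,-12.5,0,0,0,-26.5,8.5],[38,-12.5,0,0,0,-26.5,8.5],[38,-12.5,0,0,0,-26.5,8.5],[38,-12.5,0,0,0,-26.5,8.5],[38,-12.5,0,0,0,-26.5,8.5],[38,-12.5,0,0,0,-26.5,8.5],[38,-12.5,0,0,0,-26.5,8.5]]';  python3 go.py 0.668 0.141 .2 71.9
```

```text
time_s: 2.1
tool_pos: [0.5427, 0.0713, 0.5854]
tool_rot: [-3.141, 0.0, 1.256]
force: [0.6, -0.0, -0.2]
grip_width: 0.0847
t 2.1 pos [0.5427 0.0713 0.5854] rpy [-1.7998e+02  2.0000e-02  7.1990e+01] w 0.0847 F [ 0.6 -0.  -0.2]
shift cm [10.52  9.77 38.53] rotvec [-0.02  0.02  0.09]
```

```bash
python3 -m pendant '[[3.5,0.5,0,0,0,0,8.5],[7,2,1,0,0,0,8.5],[10.5,4,3,0,0,0,8.5],[10.5,8,6,0,0,0,8.5],[10.5,9.8,20,0,0,0,8.5],[10.5,9.8,20,0,0,0,8.5],[10.5,9.8,20,0,0,0,8.5],[10.5,9.8,20,0,0,0,8.5]]';python3 -m pendant '[[0,0,5,0,0,0,8.5],[0,0,20,0,0,0,8.5],[0,0,20,0,0,0,8.5],[0,0,20,0,0,0,8.5],[0,0,20,0,0,0,8.5],[0,0,20,0,0,0,8.5]]';  python3 go.py 0.668 0.141 .1 71.9
```

```text
time_s: 2.77
tool_pos: [0.6671, 0.1382, 0.3781]
tool_rot: [-3.133, 0.004, 1.256]
force: [-0.2, 0.1, -1.4]
grip_width: 0.085
time_s: 3.27
tool_pos: [0.6624, 0.1378, 0.1746]
tool_rot: [-3.126, 0.008, 1.256]
force: [-0.4, -0.4, -1.6]
grip_width: 0.0848
t 3.2667 pos [0.6624 0.1378 0.1746] rpy [-179.08    0.43   71.97] w 0.0848 F [-0.4 -0.4 -1.6]
shift cm [0.54 0.56 7.45] rotvec [-0.92  0.43  0.07]
```

```bash
python3 -m pendant '[[0,0,0,0,0,0,8.5],[0,0,0,0,0,0,8.5],[0,0,0,0,0,0,8.5]]'; python3 go.py 0.668 0.141 .1 71.9
python3 - <<'E'
from h import *
snap("scene","pics/s1.png");snap("top","pics/t1.png"); print(bot.state()["joint_pos"].round(3))
E
```

```text
time_s: 3.52
tool_pos: [0.6701, 0.1388, 0.1902]
tool_rot: [3.136, -0.003, 1.256]
force: [0.0, -0.3, 0.6]
grip_width: 0.085
t 3.5167 pos [0.6701 0.1388 0.1902] rpy [ 1.7967e+02 -1.6000e-01  7.1970e+01] w 0.085 F [ 0.  -0.3  0.6]
shift cm [ 0.12 -0.32  9.02] rotvec [ 0.33 -0.16  0.07]
[ 0.126  0.227  1.618 -0.     1.291  0.441]
```

View pics/s1.png

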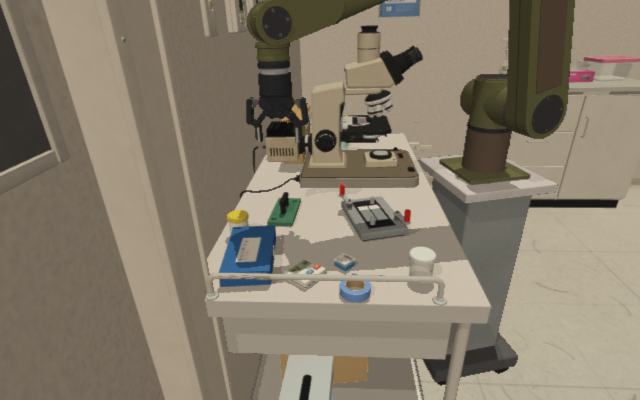

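View pics/t1.png

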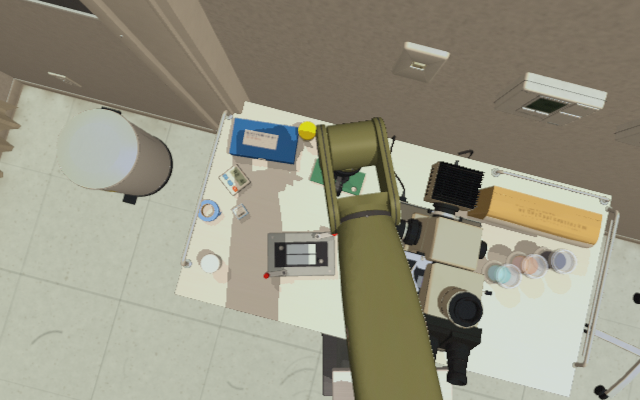

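```bash
python3 -m pendant '[[0,-0.1,2,0,0,0,8.5],[0,-0.1,5,0,0,0,8.5],[0,-0.1,8,0,0,0,8.5],[0,-0.1,9,0,0,0,8.5],[0,-0.1,9,0,0,0,8.5],[0,-0.1,9,0,0,0,8.5],[0,-0.1,9,0,0,0,8.5]]'; python3 go.py 0.668 0.141 .027 71.9
```

```text
time_s: 4.2
tool_pos: [0.6689, 0.1391, 0.0989]
tool_rot: [3.138, -0.002, 1.256]
force: [0.7, 0.5, -0.1]
grip_width: 0.0852
t 4.2 pos [0.6689 0.1391 0.0989] rpy [ 1.7977e+02 -1.1000e-01  7.1970e+01] w 0.0852 F [ 0.7  0.5 -0.1]
shift cm [ 0.14 -0.17  7.19] rotvec [ 0.23 -0.11  0.07]
```

```bash
python3 -m pendant '[[0.1,-0.1,2,0,0,0,8.5],[0.1,-0.1,4.5,0,0,0,8.5],[0.1,-0.1,6.5,0,0,0,8.5],[0.1,-0.1,7.1,0,0,0,8.5],[0.1,-0.1,7.1,0,0,0,8.5],[0.1,-0.1,7.1,0,0,0,8.5],[0.1,-0.1,7.1,0,0,0,8.5]]'; python3 go.py 0.668 0.141 .027 71.9
python3 - <<'E'
from h import *
c=snap("scene","pics/s2.png"); cv2.imwrite("pics/s2z.png",cv2.resize(c["pixels"][130:240,220:340,::-1],None,fx=5,fy=5,interpolation=2))
E
```

```text
time_s: 4.78
tool_pos: [0.6683, 0.1404, 0.0276]
tool_rot: [3.138, -0.002, 1.256]
force: [0.9, 0.1, 1.0]
grip_width: 0.0849
t 4.7833 pos [0.6683 0.1404 0.0276] rpy [ 1.7978e+02 -1.1000e-01  7.1970e+01] w 0.0849 F [0.9 0.1 1. ]
shift cm [ 0.05 -0.05  0.06] rotvec [ 0.22 -0.11  0.07]
```

View pics/s2z.png

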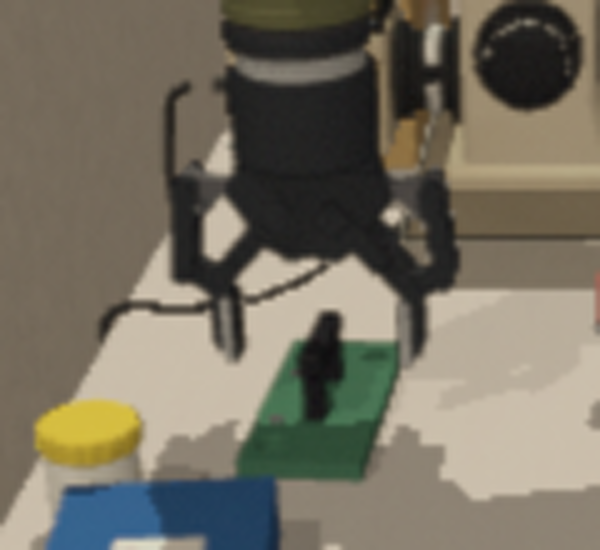

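The fingers straddle the bar symmetrically (zoom about (230,340) and (410,340), bar at 325). Closing.

```bash
python3 -m pendant '[[0,0,0,0,0,0,5],[0,0,0,0,0,0,2],[0,0,0,0,0,0,0.5],[0,0,0,0,0,0,0.5],[0,0,0,0,0,0,0.5],[0,0,0,0,0,0,0.5],[0,0,0,0,0,0,0.5],[0,0,0,0,0,0,0.5]]' 70; python3 go.py 0.668 0.141 .027 71.9;python3 -m pendant '[[0,0,0,0,0,0,0.5],[0,0,0,0,0,0,0.5]]'
```

```text
time_s: 5.5
tool_pos: [0.6667, 0.1401, 0.0251]
tool_rot: [3.141, -0.0, 1.256]
force: [0.2, -0.4, 1.5]
grip_width: 0.0131
t 5.5 pos [0.6667 0.1401 0.0251] rpy [ 1.7996e+02 -1.0000e-02  7.1960e+01] w 0.0131 F [ 0.2 -0.4  1.5]
shift cm [ 0.13  0.09 -0.19] rotvec [ 0.04 -0.01  0.06]
time_s: 5.67
tool_pos: [0.6667, 0.1401, 0.0251]
tool_rot: [3.141, -0.0, 1.256]
force: [1.7, 0.2, 2.1]
grip_width: 0.0131
```

```bash
python3 -m pendant '[[0,0,-0.5,0,0,0,0.5],[0,0,-2,0,0,0,0.5],[0,0,-4,0,0,0,0.5],[0,0,-7,0,0,0,0.5],[0,0,-10,0,0,0,0.5],[0,0,-12,0,0,0,0.5],[0,0,-12.5,0,0,0,0.5],[0,0,-12.5,0,0,0,0.5]]'; python3 go.py 0.46 0.2395 .145 90.3
python3 - <<'E'
from h import *
c=snap("scene","pics/s3.png"); cv2.imwrite("pics/s3z.png",cv2.resize(c["pixels"][110:230,220:340,::-1],None,fx=5,fy=5,interpolation=2))
E
```

```text
time_s: 6.33
tool_pos: [0.6675, 0.1404, 0.1527]
tool_rot: [3.138, -0.002, 1.256]
force: [0.1, -0.9, -4.0]
grip_width: 0.0133
t 6.3333 pos [0.6675 0.1404 0.1527] rpy [ 1.7978e+02 -1.1000e-01  7.1970e+01] w 0.0133 F [ 0.1 -0.9 -4. ]
shift cm [  3.01 -22.8    0.69] rotvec [  0.24  -0.07 -18.33]
```

View pics/s3z.png

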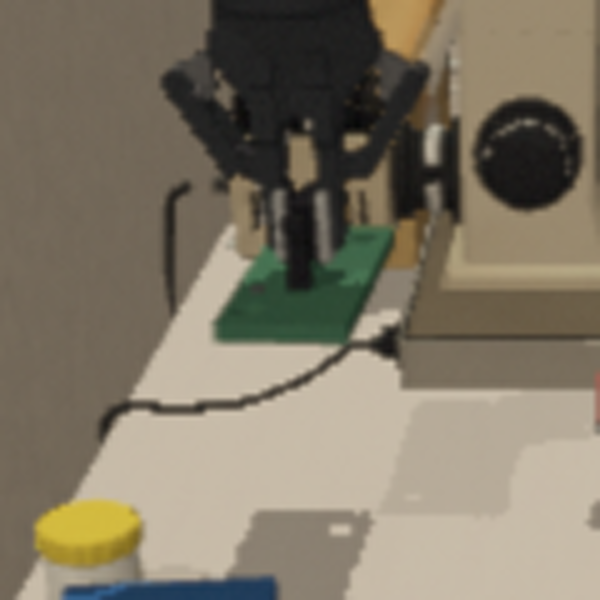

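The cover is held (plate at zoom (300,280), force −4 N ≈ its weight). Over to the base.

```bash
python3 -m pendant '[[0.5,-3,0,0,0,-3,0.5],[1,-6,0,0,0,-6,0.5],[1.5,-9.5,0,0,0,-9,0.5],[2,-13,0,0,0,-12,0.5],[2.5,-16.5,0,0,0,-15,0.5],[2.8,-19.5,0,0,0,-17.5,0.5],[3,-22,0,0,0,-18.3,0.5],[3,-22.8,0,0,0,-18.3,0.5]]';python3 -m pendant '[[0,0,0,0,0,0,0.5],[0,0,0,0,0,0,0.5],[0,0,0,0,0,0,0.5],[0,0,0,0,0,0,0.5]]'; python3 go.py 0.46 0.2395 .1 90.3
python3 - <<'E'
from h import *
c=snap("scene","pics/s4.png"); cv2.imwrite("pics/s4z.png",cv2.resize(c["pixels"][130:250,325:435,::-1],None,fx=5,fy=5,interpolation=2))
E
```

```text
time_s: 7.05
tool_pos: [0.4539, 0.2395, 0.1462]
tool_rot: [-3.134, 0.002, 1.578]
force: [-0.3, 0.5, -4.8]
grip_width: 0.0132
time_s: 7.38
tool_pos: [0.4598, 0.2387, 0.1495]
tool_rot: [-3.141, 0.0, 1.574]
force: [-0.6, -0.0, -2.8]
grip_width: 0.013
t 7.3833 pos [0.4598 0.2387 0.1495] rpy [-1.7998e+02  2.0000e-02  9.0190e+01] w 0.013 F [-0.6 -0.  -2.8]
shift cm [0.08 0.02 4.95] rotvec [-0.02  0.02 -0.11]
```

View pics/s4z.png

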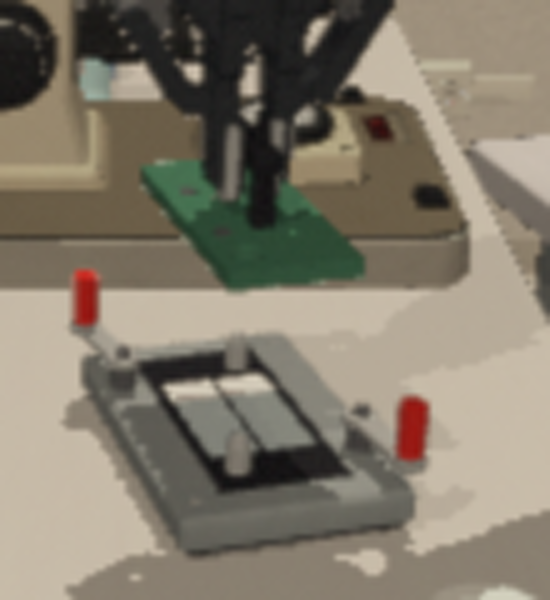

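Run:
```python
from h import *
c=dict(np.load('cam_scene.npz'))
f=lambda x,y:(325+(x+.5)/5-.5,130+(y+.5)/5-.5)
h1=onz(c,*f(222,231),.1344);h2=onz(c,*f(190,191),.1344)
print("hole+",h1,"other",h2)
print("pins tops", onz(c,*f(238,436),.044),onz(c,*f(237,340),.044))
print("expected hole", .460+.018,.2395+.052, "proj",[proj(c,p) for p in((.478,.2925,.1344),(.442,.1885,.1344))],f(222,231))
```

```text
hole+ [0.48264161 0.27065187 0.1344    ] other [0.48167552 0.21929229 0.1344    ]
pins tops [0.48181964 0.30108537 0.044     ] [0.4495324  0.20442031 0.044     ]
expected hole 0.47800000000000004 0.2915 proj [array([374.09950235, 179.23710767]), array([374.16512635, 161.9019029 ])] (369.0, 175.8)
```

Run:
```python
from h import *
c=dict(np.load('cam_scene.npz'))
im=c["pixels"][155:192,348:402,::-1].astype(float); im=(im*1.8).clip(0,255).astype(np.uint8)
cv2.imwrite("pics/s4y.png",cv2.resize(im,None,fx=14,fy=14,interpolation=0))
```

```text
(no output)
```

View pics/s4y.png

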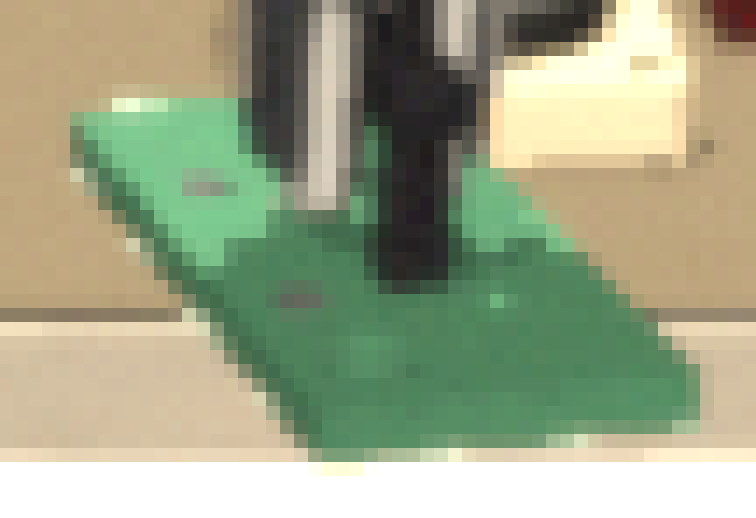

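```bash
python3 -m pendant '[[0.1,0,1.5,0,0,0,0.5],[0.1,0,3,0,0,0,0.5],[0.1,0,5,0,0,0,0.5],[0.1,0,6,0,0,0,0.5],[0.1,0,6.5,0,0,0,0.5],[0.1,0,6.5,0,0,0,0.5],[0.1,0,6.5,0,0,0,0.5]]'; python3 go.py 0.46 0.2395 .07 90.3
python3 - <<'E'
from h import *
c=snap("scene","pics/s5.png"); cv2.imwrite("pics/s5z.png",cv2.resize(c["pixels"][150:250,325:435,::-1],None,fx=6,fy=6,interpolation=2))
E
```

```text
time_s: 8.02
tool_pos: [0.4595, 0.2402, 0.0853]
tool_rot: [3.141, -0.0, 1.575]
force: [-0.2, -0.7, -3.3]
grip_width: 0.0126
t 8.0167 pos [0.4595 0.2402 0.0853] rpy [ 1.7997e+02 -1.0000e-02  9.0250e+01] w 0.0126 F [-0.2 -0.7 -3.3]
shift cm [-0.07  0.05  1.53] rotvec [ 0.03 -0.01 -0.05]
```

View pics/s5z.png

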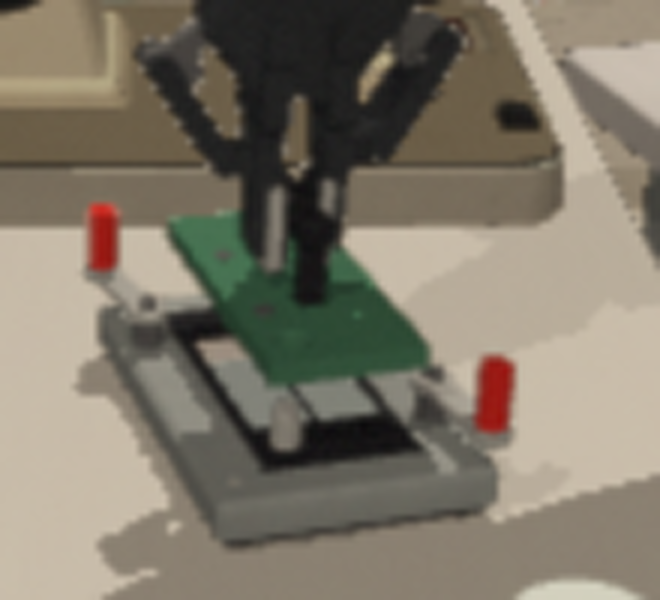

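Run:
```python
from h import *
c=dict(np.load('cam_scene.npz'))
for p in((.478,.293,.040),(.478,.2935,.0675),(.445,.189,.040)): print(proj(c,p))
print(c["pixels"][208:226,366:380].sum(2)//3)
print((c["pixels"][200:212,366:382,1].astype(int)))
```

```text
[372.57524089 216.48924276]
[373.09575465 206.1261566 ]
[371.68706781 196.28310707]
[[ 65  50  50  54  57  57  57  59  58  56  56  57  56  56]
 [100  60  48  53  56  58  56  58  57  56  57  57  57  58]
 [121  77  52  50  56  58  58  59  59  60  61  60  63  63]
 [124  97  64  50  57  60  60  60  61  60  61  61  62  61]
 [126 122  97  62  58  60  61  61  60  60  62  63  66  68]
 [126 126 121  79  66  67  65  62  67  73  75  84  94  96]
 [127 126 124 101  97  95  92  63  89 115 121 121 122 123]
 [126 126 126 124 124 121 117  88  70 111 124 125 125 125]
 [126 127 127 126 124 108 108 108  85  84 115 124 125 125]
 [126 127 127 125 115 112 109 107  95  70  83 116 125 125]
 [123 126 127 125 110 115 113 109 104  97  68 102 121 124]
 [114 126 126 125 109 117 123 114 104 111  80  63 104 112]
 [ 79 114 120 120 108 113 120 116 102  78  49  27  41  43]
 [ 37  66  64  64  96 112 117 114 101  54  24  18  21  18]
 [ 25  27  26  41  95 112 116 112  97  52  20  16  18  14]
 [ 36  22  22  36  93 113 116 111  93  48  20  18  16  20]
 [ 56  29  21  28  67 103 109 103  71  36  24  20  22  21]
 [ 73  43  23
[... 151 characters left out ...]
  61  67  69  69  72  74  74]
 [ 73  69  65  65  66  71  73  74  74  72  73  75  74  74  75  74]
 [ 73  73  71  71  71  72  73  72  75  73  73  74  75  74  75  75]
 [ 72  74  73  73  73  73  74  74  75  74  74  74  74  74  74  75]
 [ 67  71  73  73  74  76  81  85  83  80  75  73  74  73  74  75]
 [ 62  71  73  72  70  72  78  82  80  77  74  72  74  74  74  73]
 [ 64  65  71  73  71  72  77  79  78  74  68  72  73  72  73  73]
 [ 75  63  66  71  74  74  74  76  75  73  73  74  73  73  73  74]
 [106  71  63  68  73  75  73  75  74  74  74  74  74  76  78  76]
 [125  85  64  65  73  75  75  76  76  78  78  78  80  80  80  80]
 [128 104  74  64  75  78  77  78  79  78  79  80  81  79  80  80]]
```

```bash
python3 -m pendant '[[-0.04,0.1,0.5,0,0,0,0.5],[-0.04,0.1,1.0,0,0,0,0.5],[-0.04,0.1,1.5,0,0,0,0.5],[-0.04,0.1,1.8,0,0,0,0.5],[-0.04,0.1,2.0,0,0,0,0.5],[-0.04,0.1,2.2,0,0,0,0.5],[-0.04,0.1,2.2,0,0,0,0.5]]'; python3 go.py 0.46 0.2395 .049 90.3
```

```text
time_s: 8.65
tool_pos: [0.4596, 0.2397, 0.0623]
tool_rot: [-3.141, 0.0, 1.576]
force: [0.6, 0.8, -3.2]
grip_width: 0.013
t 8.65 pos [0.4596 0.2397 0.0623] rpy [-1.7995e+02  2.0000e-02  9.0270e+01] w 0.013 F [ 0.6  0.8 -3.2]
shift cm [-0.02  0.05  1.33] rotvec [-0.05  0.02 -0.03]
```

```bash
python3 -m pendant '[[0,0.03,0.2,0,0,0,0.5],[0,0.03,0.4,0,0,0,0.5],[0,0.03,0.6,0,0,0,0.5],[0,0.03,0.8,0,0,0,0.5],[0,0.03,0.8,0,0,0,0.5]]'; python3 go.py 0.46 0.2395 .049 90.3
```

```text
time_s: 9.07
tool_pos: [0.4598, 0.2397, 0.0543]
tool_rot: [-3.141, 0.0, 1.576]
force: [0.1, 0.9, -3.9]
grip_width: 0.013
t 9.0667 pos [0.4598 0.2397 0.0543] rpy [-1.7995e+02  2.0000e-02  9.0270e+01] w 0.013 F [ 0.1  0.9 -3.9]
shift cm [-0.02  0.02  0.53] rotvec [-0.05  0.02 -0.03]
```

Both pins are entered with no side force. Continuing to seat.

```bash
python3 -m pendant '[[0,0,0.2,0,0,0,0.5],[0,0,0.4,0,0,0,0.5],[0,0,0.5,0,0,0,0.5],[0,0,0.55,0,0,0,0.5],[0,0,0.55,0,0,0,0.5]]'; python3 go.py 0.46 0.2395 .049 90.3
```

```text
time_s: 9.48
tool_pos: [0.4601, 0.2398, 0.0492]
tool_rot: [-3.141, 0.0, 1.575]
force: [0.3, 0.4, -2.8]
grip_width: 0.0128
t 9.4833 pos [0.4601 0.2398 0.0492] rpy [-179.99    0.     90.27] w 0.0128 F [ 0.3  0.4 -2.8]
shift cm [-0.03 -0.01  0.02] rotvec [-0.01  0.   -0.03]
```

```bash
python3 -m pendant '[[0,0,0.05,0,0,0,0.5],[0,0,0.1,0,0,0,0.5],[0,0,0.15,0,0,0,0.5],[0,0,0.2,0,0,0,0.5],[0,0,0.2,0,0,0,0.5],[0,0,0.2,0,0,0,0.5]]'
python3 - <<'E'
from h import *
c=snap("scene","pics/s6.png"); cv2.imwrite("pics/s6z.png",cv2.resize(c["pixels"][150:250,325:435,::-1],None,fx=6,fy=6,interpolation=2))
E
```

```text
time_s: 9.98
tool_pos: [0.4603, 0.2399, 0.049]
tool_rot: [-3.141, 0.0, 1.576]
force: [-6.4, -3.1, 9.2]
grip_width: 0.0128
```

View pics/s6z.png

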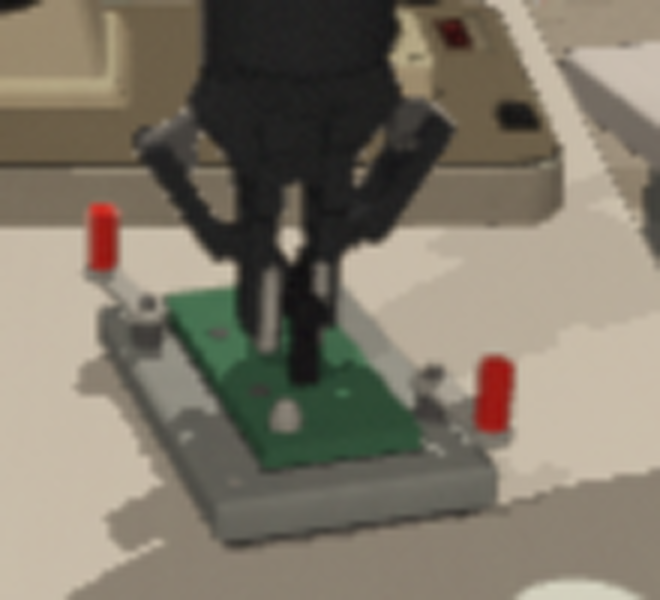

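Seated: pin nose pokes through at zoom (285,415), the plate stopped at the predicted height with a reaction of about 12 N. Release and lift.

```bash
python3 -m pendant '[[0,0,-0.15,0,0,0,0.5],[0,0,-0.15,0,0,0,4],[0,0,-0.15,0,0,0,4],[0,0,-0.15,0,0,0,4],[0,0,-0.15,0,0,0,4],[0,0,-2,0,0,0,4],[0,0,-5,0,0,0,4],[0,0,-8,0,0,0,4]]'; python3 -m pendant '[[0,0,-2,0,0,0,0],[0,0,-4,0,0,0,0],[0,0,-4,0,0,0,0],[0,0,-4,0,0,0,0],[0,0,-4,0,0,0,0]]'
python3 - <<'E'
from h import *
c=snap("scene","pics/s7.png"); cv2.imwrite("pics/s7z.png",cv2.resize(c["pixels"][150:250,325:435,::-1],None,fx=6,fy=6,interpolation=2))
E
```

```text
time_s: 10.7
tool_pos: [0.4592, 0.2394, 0.1268]
tool_rot: [-3.139, 0.001, 1.575]
force: [1.3, 0.2, -0.2]
grip_width: 0.0401
time_s: 11.12
tool_pos: [0.4596, 0.2396, 0.1661]
tool_rot: [-3.14, 0.001, 1.575]
force: [0.3, -0.5, -0.6]
grip_width: 0.0002
```

View pics/s7z.png

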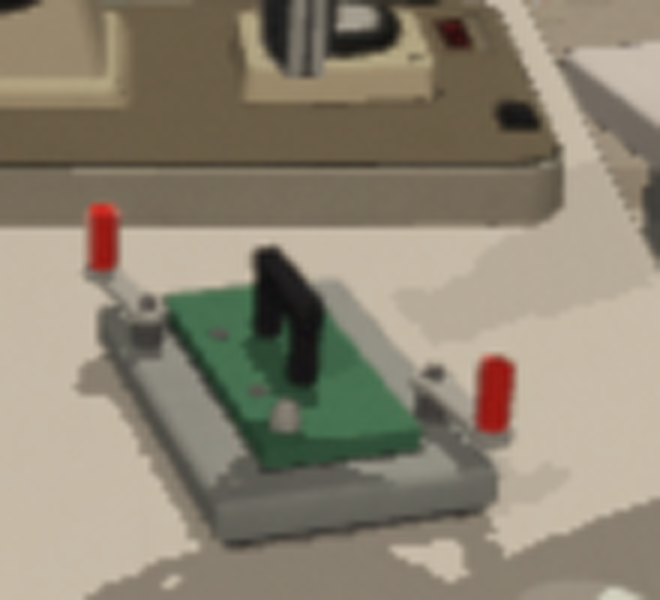

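```bash
cat > arc.py <<'E'
from h import *
C=np.array([.460,.241])
def F(th,far=True,extra=0):
    a=np.array([-np.cos(th),-np.sin(th)]); t=np.array([np.sin(th),-np.cos(th)])
    o=.007+.0145*abs(t[0])+.011*abs(t[1])+extra
    f=np.array([.046,-.045])+.044*a+t*o
    return C+(f if far else -f)
E
python3 - <<'E'
from arc import *
for far in(1,0):
    print("far" if far else "near","start",F(1.79 if far else 1.69,far,.012).round(4))
    for th in(1.8,1.5,1.2,.9,.6,.3,.1,0,-.07): print(th,F(th,far).round(4))
c=snap("top","pics/t7.png")
E
python3 go.py .548 .161 .12 90
```

```text
far start [0.5503 0.1608]
1.8 [0.539  0.1585]
1.5 [0.5251 0.1505]
1.2 [0.5129 0.1461]
0.9 [0.4984 0.1459]
0.6 [0.4834 0.1511]
0.3 [0.4704 0.1622]
0.1 [0.4642 0.1723]
0 [0.462 0.178]
-0.07 [0.4608 0.1801]
near start [0.3743 0.3256]
1.8 [0.381  0.3235]
1.5 [0.3949 0.3315]
1.2 [0.4071 0.3359]
0.9 [0.4216 0.3361]
0.6 [0.4366 0.3309]
0.3 [0.4496 0.3198]
0.1 [0.4558 0.3097]
0 [0.458 0.304]
-0.07 [0.4592 0.3019]
t 11.2167 pos [0.4592 0.2394 0.1653] rpy [-1.7982e+02  7.0000e-02  9.0270e+01] w 0.0001 F [0.3 0.5 1.1]
shift cm [-7.88  8.86  4.51] rotvec [-0.18  0.07  0.27]
```

View pics/t7.png

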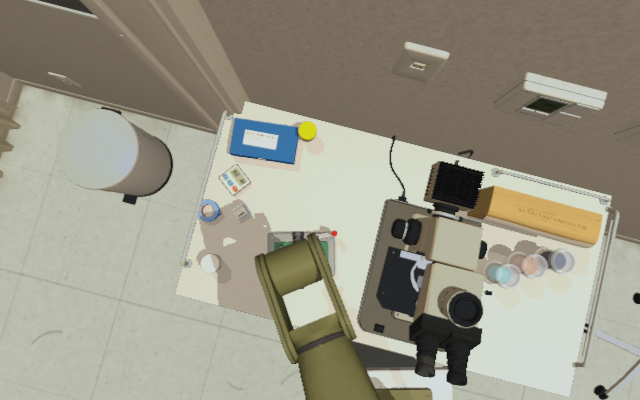

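```bash
python3 -m pendant '[[-2,2.5,0,0,0,0,0],[-4,5,0,0,0,0,0],[-6,7.5,0,0,0,0,0],[-7.8,9.2,1,0,0,0,0],[-7.8,9.2,4,0,0,0,0],[-7.8,9.2,7,0,0,0,0],[-7.8,9.2,9,0,0,0,0],[-7.8,9.2,9,0,0,0,0]]'; python3 -m pendant '[[0,0,0,0,0,0,0],[0,0,0,0,0,0,0]]'; python3 go.py .551 .161 .058 90
python3 - <<'E'
from h import *
c=snap("scene","pics/s8.png"); cv2.imwrite("pics/s8z.png",cv2.resize(c["pixels"][130:250,315:435,::-1],None,fx=5,fy=5,interpolation=2))
E
```

```text
time_s: 11.88
tool_pos: [0.5476, 0.161, 0.0699]
tool_rot: [-3.129, 0.002, 1.575]
force: [-0.8, -0.0, -0.8]
grip_width: -0.0
time_s: 12.05
tool_pos: [0.553, 0.1624, 0.0779]
tool_rot: [3.141, -0.0, 1.576]
force: [0.2, 0.3, 0.3]
grip_width: -0.0002
t 12.05 pos [0.553  0.1624 0.0779] rpy [ 1.7996e+02 -1.0000e-02  9.0280e+01] w -0.0002 F [0.2 0.3 0.3]
shift cm [-0.14 -0.2   1.99] rotvec [ 0.04 -0.01  0.28]
```

View pics/s8z.png

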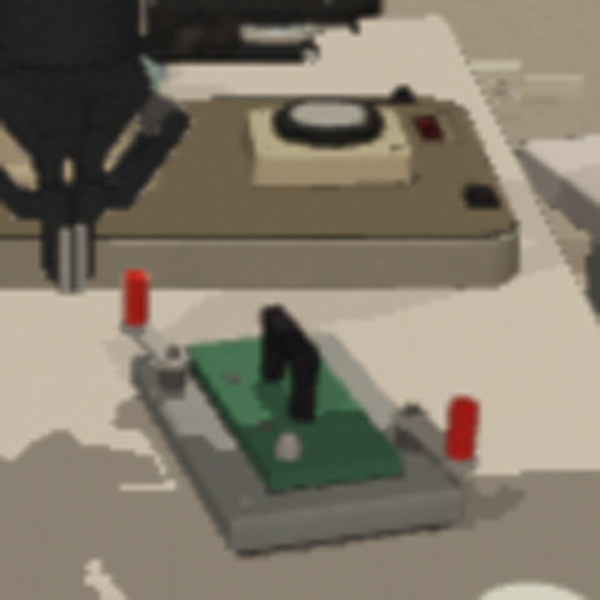

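```bash
python3 -m pendant '[[0,0,0.7,0,0,0,0],[0,0,1.4,0,0,0,0],[0,0,1.9,0,0,0,0],[0,0,1.9,0,0,0,0],[0,0,1.9,0,0,0,0]]'; python3 go.py .539 .1585 .058 90.28;  python3 -m pendant '[[-0.2,-0.7,0,0,0,0,0],[-0.35,-1.4,0,0,0,0,0],[-0.7,-2.1,0,0,0,0,0],[-1.2,-2.8,0,0,0,0,0],[-1.4,-3.4,0,0,0,0,0],[-1.6,-4.0,0,0,0,0,0],[-1.6,-4.7,0,0,0,0,0],[-1.6,-5.5,0,0,0,0,0]]'; python3 go.py .498 .146 .058 90.28
```

```text
time_s: 12.52
tool_pos: [0.5521, 0.1622, 0.0577]
tool_rot: [-3.141, 0.0, 1.576]
force: [0.2, 0.7, 0.6]
grip_width: 0.0003
t 12.5167 pos [0.5521 0.1622 0.0577] rpy [-1.7994e+02  1.0000e-02  9.0270e+01] w 0.0003 F [0.2 0.7 0.6]
shift cm [-0.37 -1.31 -0.03] rotvec [-0.06  0.01 -0.01]
time_s: 13.18
tool_pos: [0.4971, 0.1456, 0.0585]
tool_rot: [3.141, 0.0, 1.575]
force: [1.4, -1.0, -0.0]
grip_width: -0.0002
t 13.1833 pos [0.4971 0.1456 0.0585] rpy [1.7998e+02 3.0000e-02 9.0260e+01] w -0.0002 F [ 1.4 -1.  -0. ]
shift cm [0.04 0.09 0.05] rotvec [ 0.02  0.03 -0.02]
```

```bash
python3 -m pendant '[[0.25,-0.7,0,0,0,0,0],[0.55,-1.4,0,0,0,0,0],[1.1,-2.1,0,0,0,0,0],[1.65,-2.7,0,0,0,0,0],[2.2,-3.1,0,0,0,0,0],[2.7,-3.4,0,0,0,0,0],[3.0,-3.5,0,0,0,0,0],[3.0,-3.5,0,0,0,0,0]]'
python3 - <<'E'
from h import *
c=snap("scene","pics/s9.png"); cv2.imwrite("pics/s9z.png",cv2.resize(c["pixels"][130:250,315:435,::-1],None,fx=5,fy=5,interpolation=2))
E
```

```text
time_s: 13.85
tool_pos: [0.4619, 0.1767, 0.0581]
tool_rot: [-3.141, -0.0, 1.576]
force: [0.1, -1.0, -0.3]
grip_width: -0.0001
```

View pics/s9z.png

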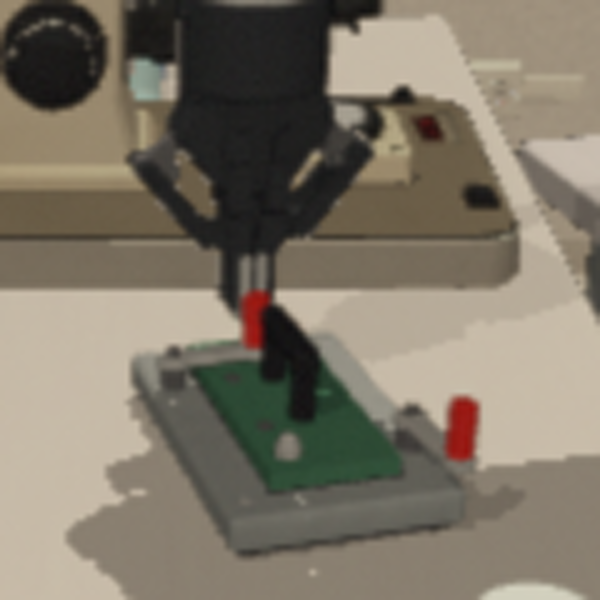

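The far latch now lies across the cover with its knob at zoom (257,320), finger behind it. Pushing gently on to the stop until the force shows it.

```bash
python3 -m pendant '[[0.1,0,0,0,0,0,0],[0.2,0,0,0,0,0,0],[0.2,0,0,0,0,0,0]]';python3 -m pendant '[[0.1,0,0,0,0,0,0],[0.2,0,0,0,0,0,0],[0.2,0,0,0,0,0,0]]'
```

```text
time_s: 14.15
tool_pos: [0.4624, 0.1778, 0.0582]
tool_rot: [-3.141, 0.0, 1.575]
force: [-0.3, -1.1, 0.0]
grip_width: -0.0001
time_s: 14.4
tool_pos: [0.4624, 0.1783, 0.0582]
tool_rot: [-3.141, 0.004, 1.576]
force: [-0.2, -7.7, 0.8]
grip_width: 0.0003
```

```bash
python3 -m pendant '[[-1,0,0,0,0,0,0],[-2,0,0,0,0,0,0],[-2.2,0,-2,0,0,0,0],[-2.2,0,-5,0,0,0,0],[-2.2,0,-8,0,0,0,0],[-2.2,0,-9,0,0,0,0],[-2.2,0,-9,0,0,0,0]]'; python3 go.py .369 .325 .14 90
```

```text
time_s: 14.98
tool_pos: [0.465, 0.1579, 0.1521]
tool_rot: [3.134, -0.002, 1.575]
force: [0.6, 0.6, 0.0]
grip_width: 0.0003
t 14.9833 pos [0.465  0.1579 0.1521] rpy [ 1.7957e+02 -1.1000e-01  9.0230e+01] w 0.0003 F [0.6 0.6 0. ]
shift cm [16.74 -9.54  1.18] rotvec [ 0.43 -0.11  0.23]
```

```bash
python3 -m pendant '[[2,-1.5,0,0,0,0,0],[5,-3,0,0,0,0,0],[8,-4.5,0,0,0,0,0],[11,-6.3,0,0,0,0,0],[14,-8,0,0,0,0,0],[16.7,-9.4,0,0,0,0,0],[16.7,-9.4,0,0,0,0,0],[16.7,-9.4,0,0,0,0,0]]';python3 -m pendant '[[0,0,1,0,0,0,0],[0,0,3,0,0,0,0],[0,0,5,0,0,0,0],[0,0,6.5,0,0,0,0],[0,0,7,0,0,0,0],[0,0,7,0,0,0,0],[0,0,7,0,0,0,0]]'; python3 go.py .369 .325 .058 90
python3 - <<'E'
from h import *
c=snap("scene","pics/s10.png"); cv2.imwrite("pics/s10z.png",cv2.resize(c["pixels"][130:250,325:445,::-1],None,fx=5,fy=5,interpolation=2))
E
```

```text
time_s: 15.65
tool_pos: [0.3663, 0.3246, 0.1463]
tool_rot: [-3.139, 0.002, 1.578]
force: [0.1, -0.7, 0.0]
grip_width: -0.0002
time_s: 16.23
tool_pos: [0.3681, 0.3236, 0.0779]
tool_rot: [-3.141, 0.0, 1.574]
force: [-0.0, -0.5, 0.3]
grip_width: 0.0002
t 16.2333 pos [0.3681 0.3236 0.0779] rpy [-1.7997e+02  3.0000e-02  9.0190e+01] w 0.0002 F [-0.  -0.5  0.3]
shift cm [0.14 0.09 1.99] rotvec [-0.03  0.03  0.19]
```

View pics/s10z.png

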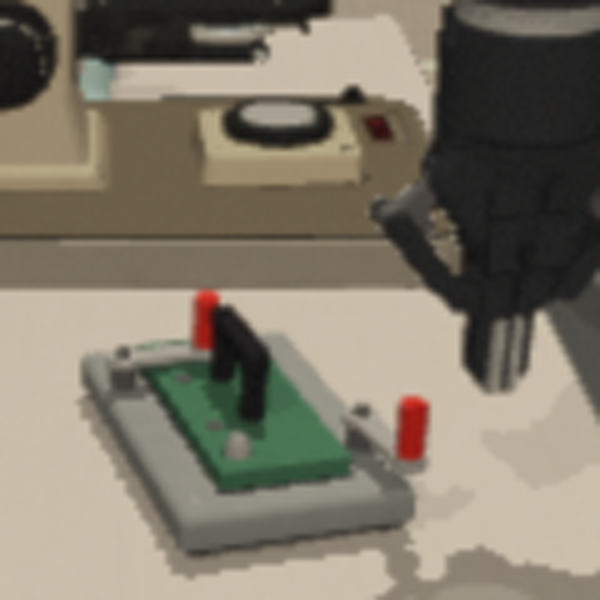

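```bash
python3 -m pendant '[[0,0,0.7,0,0,0,0],[0,0,1.4,0,0,0,0],[0,0,1.9,0,0,0,0],[0,0,1.9,0,0,0,0],[0,0,1.9,0,0,0,0]]'; python3 -m pendant '[[0,0.7,0,0,0,0,0],[0.1,1.4,0,0,0,0,0],[0.4,2.1,0,0,0,0,0],[0.8,2.8,0,0,0,0,0],[1.0,3.4,0,0,0,0,0],[1.2,4.0,0,0,0,0,0],[1.2,4.7,0,0,0,0,0],[1.2,5.4,0,0,0,0,0]]'; python3 go.py .4216 .336 .058 90.28
```

```text
time_s: 16.7
tool_pos: [0.3674, 0.3242, 0.0588]
tool_rot: [-3.141, 0.001, 1.576]
force: [-0.5, 0.2, -0.1]
grip_width: 0.0001
time_s: 17.37
tool_pos: [0.4224, 0.337, 0.0592]
tool_rot: [3.141, -0.001, 1.576]
force: [0.3, 1.0, -1.0]
grip_width: 0.0001
t 17.3667 pos [0.4224 0.337  0.0592] rpy [ 1.7999e+02 -3.0000e-02  9.0280e+01] w 0.0001 F [ 0.3  1.  -1. ]
shift cm [-0.1  -0.09  0.12] rotvec [ 0.01 -0.03  0.  ]
```

```bash
python3 -m pendant '[[-0.3,0.7,0,0,0,0,0],[-0.6,1.4,0,0,0,0,0],[-1.1,2.1,0,0,0,0,0],[-1.7,2.7,0,0,0,0,0],[-2.2,3.1,0,0,0,0,0],[-2.7,3.4,0,0,0,0,0],[-3.1,3.5,0,0,0,0,0],[-3.1,3.5,0,0,0,0,0]]';python3 -m pendant '[[-0.1,0,0,0,0,0,0],[-0.2,0,0,0,0,0,0],[-0.2,0,0,0,0,0,0]]'
```

```text
time_s: 18.03
tool_pos: [0.4575, 0.3049, 0.0595]
tool_rot: [3.141, 0.0, 1.575]
force: [-0.0, 0.7, -0.2]
grip_width: 0.0001
time_s: 18.28
tool_pos: [0.457, 0.3039, 0.0595]
tool_rot: [3.141, -0.0, 1.576]
force: [0.4, 0.7, -0.0]
grip_width: -0.0002
```

```bash
python3 -m pendant '[[-0.1,0,0,0,0,0,0],[-0.2,0,0,0,0,0,0],[-0.2,0,0,0,0,0,0]]'; python3 -m pendant '[[-0.1,0,0,0,0,0,0],[-0.1,0,0,0,0,0,0]]'
```

```text
time_s: 18.53
tool_pos: [0.457, 0.3035, 0.0596]
tool_rot: [3.141, -0.004, 1.575]
force: [0.3, 7.5, -0.9]
grip_width: -0.0
time_s: 18.7
tool_pos: [0.4569, 0.3034, 0.0597]
tool_rot: [3.14, -0.006, 1.575]
force: [0.4, 11.3, -2.0]
grip_width: -0.0
```

```bash
python3 -m pendant '[[1,0,0,0,0,0,0],[2,0,0,0,0,0,0],[2.5,0,-3,0,0,0,0],[2.5,0,-7,0,0,0,0],[2.5,0,-11,0,0,0,0],[2.5,0,-15,0,0,0,0],[2.5,0,-18,0,0,0,0],[2.5,0,-18,0,0,0,0]]';  python3 -m pendant '[[5,-4,0,0,0,0,0],[15,-8,0,0,0,0,0],[20,-9,0,0,0,0,0],[20,-9,0,0,0,0,0],[20,-9,0,0,0,0,0],[20,-9,0,0,0,0,0],[20,-9,0,0,0,0,0],[20,-9,0,0,0,0,0]]'
python3 - <<'E'
from h import *
c=snap("scene","pics/s11.png"); cv2.imwrite("pics/s11z.png",cv2.resize(c["pixels"][160:300,210:445,::-1],None,fx=3.3,fy=3.3,interpolation=2))
c=snap("top","pics/t11.png"); cv2.imwrite("pics/t11z.png",cv2.resize(c["pixels"][100:300,180:380,::-1],None,fx=3,fy=3,interpolation=2))
E
```

```text
time_s: 19.37
tool_pos: [0.4599, 0.3281, 0.2486]
tool_rot: [3.129, -0.006, 1.576]
force: [0.7, 0.5, 2.1]
grip_width: 0.0003
time_s: 20.03
tool_pos: [0.3653, 0.5254, 0.2382]
tool_rot: [-3.141, 0.002, 1.577]
force: [-0.5, -1.0, -1.0]
grip_width: 0.0
```

View pics/s11z.png

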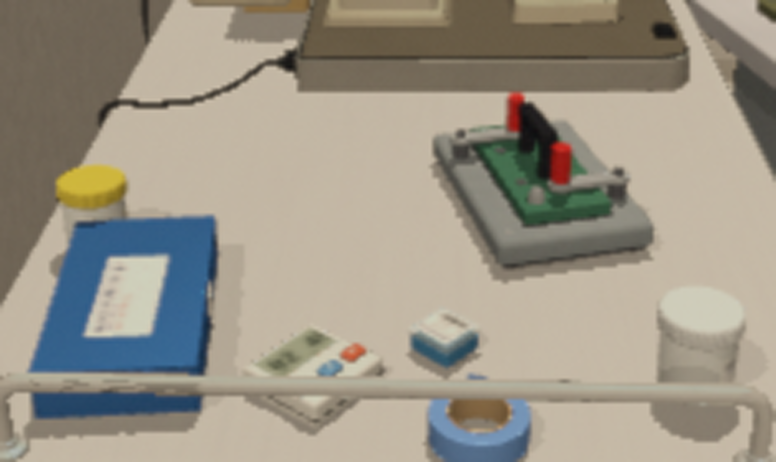

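View pics/t11z.png

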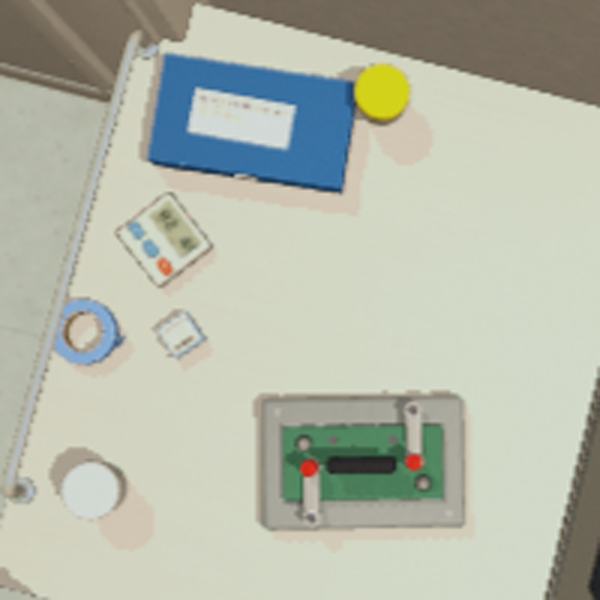

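Run:
```python
from meas import *
H=hsv(c); m=cv2.inRange(H,(0,150,120),(6,255,255))|cv2.inRange(H,(174,150,120),(180,255,255))
for k in big(roi(m,260,340,230,280),2):
    p=onz(c,*cv2.minEnclosingCircle(k)[0],.068)[:2]; r=p-[.460,.241]; print(p.round(4),"rel",r.round(4),"expected closed far (.002,-.045) near (-.002,.045)")
g=roi(cv2.inRange(H,(60,60,30),(90,255,255)),265,335,235,275)
P=np.argwhere(g)[:,::-1]; print(rect(edges(.034,P)))
st=bot.state(); print(st["time_s"],st["force"].round(1),st["qd"].round(3))
```

```text
[0.4581 0.2864] rel [-0.0019  0.0454] expected closed far (.002,-.045) near (-.002,.045)
[0.4627 0.1974] rel [ 0.0027 -0.0436] expected closed far (.002,-.045) near (-.002,.045)
((460.62664794921875, 241.66159057617188), (139.73326110839844, 62.80213928222656), 89.53555297851562)
20.1333 [-0.4 -0.1 -0.3] [-0.015 -0.011  0.004  0.004 -0.001  0.002]
```

Knobs are within 1.5 mm of their closed positions (well under 0.15 rad), the cover is centred within 1 mm, and the arm is clear. Handing in.

```bash
python3 -c "
from cell import bot; print(bot.hand_in())"
```

```text
the job is handed in; nothing more can be done
None
```

The chamber is closed and the job was handed in at about 20 s of the 62 s allowed; `bot.hand_in()` gives no verdict.

**What I did:** I gripped the cover by its handle and lowered it onto both pins. I kept hold until it was fully down, with both latches still open, then released it. With the fingers closed I swept the far and then the near latch clockwise, until each pushed back at its stop with about 8–11 N.

**Last checks:**
- **Cover:** its centre measures (0.4606, 0.2417), against the seat's (0.460, 0.241). It is aligned within about 0.5°. It stopped at the height predicted for lying flush on the seat, with a reaction of about 12 N.
- **Latches:** both knobs measure within 1.5 mm of their closed positions, about 0.03 rad, inside the 0.15 rad allowed.
- **Surroundings:** by eye, the yellow and white pots, timer, tape and small box look unmoved in both views. The arm was clear of everything, with force readings near zero.

**Disagreements:**
- **Seat angle:** the pins gave +0.55° and the recess outline −0.46°, so I took about 0°.
- **Cover centring:** before lowering, the scene camera suggested the cover sat 1–2 mm off in x. I shifted it about 1 mm, and the pins went in without side force.

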